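# Unlock the specimen box and present the padlock

## Robot

A 6-joint arm with a two-finger parallel gripper is mounted at the origin on a cart in front of the work surface, level with it; the furniture and walls round the work are solid. World frame = base frame: x ahead of the robot, y to its left, z up, the work surface at z = 0. Lengths are in m, angles in rad, forces in N, time in s.
With the tool pointing down it reaches from about 0.35 to 0.975 m from the base axis. Payload 7.1 kg.
Tool frame: the origin (TCP) lies on the centre line of the jaws, within the pads' length; the fingertips stand 11 mm ahead of it and the grasp point (between the pads) lies 8 mm behind it (robot.finger_overhang is the distance from the TCP to the fingertips, in m); z points along the fingers, y is the direction in which the jaws open and shut (so a half turn about z gives the same grasp; the last joint's range is limited). The gripper opens to 88 mm and grips with 3 to 60 N. Pads are 20 mm wide; open, the fingers measure 115 mm over their backs; the gripper's body (75 mm by 178 mm) begins 61 mm behind the grasp point.
Start: joints at [1.303, 0.423, 1.63, -0, 1.089, -0.019], TCP at [0.154, 0.606, 0.197] pointing down, gripper open.
Joint ranges: [-3, 3], [-0.9, 2.11], [0.09, 2.58], [-1.31, 4.45], [0.11, 2.69], [-2.54, 2.54]. Speed limits (rad/s): [2.39, 2.39, 3.01, 3.14, 3.14, 3.14].

## Interface

Orientations are given as a unit quaternion [x, y, z, w].
In Python, from plant import get_obs, cams, ticket, nets, robot gives the robot as it stands.
- The arm moves only by the tool step_arm, never from a script. Its argument "targets" is a list that holds one entry, the list of rows, each a list of 4 numbers: the shift along the tool's x, y, z in m, then the turn about the tool's z in rad. In form: [[[tx, ty, tz, spin], ...]]. A call has 1 to 5 rows; each row is the pose to reach, as a shift and turn from the pose measured when the call began, along the tool's axes at that moment; what a row does not reach only later rows make up. A row lasts 1/8 s, in which the tool goes at most 62.5 mm and 10.7 degrees, less where a joint would pass 70% of its speed; a pose out of reach is approached as far as the arm can. A call with a gripper value outside its range is refused whole. "claw" is the closure in counts, from 0 (fully open) to 255 (shut), set as the call begins (left out, the last holds). The fingers move at their own pace and stop on an object; the grip force is fixed at half the most. Time passes only in rows, so rows that repeat a pose let the fingers close. It gives the time, the measured TCP pose, the force and the opening at its end, in the units of the state.
- get_obs(): the state, without advancing time (a new reading comes with each control period).
- cams.camera(name): name is "scene" or "top" or "wrist"; returns (picture, depth): 480x640x3 uint8, red, green, blue; 480x640 float32, m along the optical axis (not along the pixel's ray), 0 where there is no reading.
- cams.camera_info(name): a dict with "camera_matrix" (3x3 intrinsics, pixels), "rvec" (rotation vector, rad) and "tvec" (3), from world to camera coordinates, as OpenCV has them; the wrist camera has in their place "tool_from_camera" (4x4, takes a point from camera to tool coordinates, whose origin is the TCP and whose axes are the flange's). Camera axes: x right, y down, z forward; pixel columns grow to the right and rows downward; lengths in m; the calibration is good to about 2 mm. A picture is of the moment at which its call begins: read the wrist's pose just before it. camera_info takes no time and is no camera call.
- ticket.hand_in(): hands the job in, once; it reports no verdict.
Trained networks look in the newest picture that a camera, given by its name, has taken for a name from the list of things; names that differ only in an ending like _2 or _b are one class to them, and where a whole thing is asked for, a point or a joint stands for the part that bears it (a point fixed in the world has none). Each returns a list of dicts, best first, with "confidence" (0 to 1); they miss things now and then, are a little off and sometimes report something else, mostly with a low value. They report only what shows in the picture. A call takes as long as a camera call.
- nets.boxes_of(camera, query): "xyz" ([x, y, z] in m, in world coordinates, good to about 4 mm: the middle of the surface that is visible of it).
- nets.tip_of(camera, query): "xyz" ([x, y, z] in m, in world coordinates, good to about 4 mm: a listed point, or the origin of a listed thing).
The state is a dict: "t": time; "q": joint angles; "joint_vel": joint speeds; "joint_efforts": joint torques, N m; "tool_pos": TCP position; "tcp_rot": TCP orientation; "force": force on the tool from outside, world axes, zero at the start; "wrist_torque": the same for the moment, N m; "width": finger opening in m.
Only numpy, scipy, OpenCV 4.12 (cv2) and the standard library are available. Lean on these libraries where they do the work, as an engineer would, in place of code of your own. Each camera call takes 0.05 s, during which the arm holds its last target. There are 200 camera calls.

## Task

Take the dial padlock off the grey steel specimen box: turn its pointer dial clockwise (seen from above) to the double mark, which is the second click past the long zero mark on the shackle side, without running on to the next click, then turn it back anticlockwise to the zero mark. Draw the shackle all the way out so that its free leg leaves the hasp, lift the lock off the box and finish still holding it up in the gripper for the second person to witness: the whole lock at least 8 cm above the lid, dial uppermost, shackle still drawn out. Do not disturb the things lying on and around the box.

Things in the scene. Friction and masses are not known exactly. Their poses are not given: they have to be found in the camera images.
- case: Fixed grey steel specimen lock box, 184 x 224 mm over its lid, lid top 75 mm above its origin (middle of its underside, on the bench); x to its hinged back, y left, z up. The lock lies on the lid, centred 35 mm behind the box's centre, between steel guard ribs (10 mm high, 3 mm thick, 1.5 mm clear of the lock's sides and back) that keep it from turning.
- hasp_eye (a point): Centre of the 12.5 mm round eye of the hasp, an upright steel tongue 4 mm thick, 26 mm wide, 26 mm high fixed on the box, 1.5 mm ahead of the lock's front (shackle-side) face. The shackle's free leg (the one at the lock's -y side) passes through the eye; the other leg runs past the tongue.
- lock: Loose steel padlock, about 0.4 kg in all, lying on its back, dial up, axes parallel to the box's. Body 58 (x) x 60 (y) x 26 mm high; origin at the centre of its underside, on the lid; its x points away from the shackle (shackle at -x). The dial's axis is its z axis. It can be carried by the body (60 mm across y, top 16 mm above the ribs), the shackle or the dial's grip.
- zero_mark (a point): The single long thick bar raised on the lock's top face beside the dial, on the shackle side (25 mm from the dial's axis toward the lock's -x): zero. Small ticks round the dial, 30 degrees apart, mark its other clicks.
- first_mark (a point): The pair of long bars on the lock's top face beside the dial, 60 degrees (two ticks) clockwise of the zero bar seen from above, 25 mm from the dial's axis: the first number.
- dial (a joint): Dial angle, rad, growing clockwise seen from above. 0: nose at the zero bar; 1.047: at the double mark. Clicks every 0.524 (about 0.12 N m); let go, it settles in the nearest. Starts near 0 or one click clockwise. Clockwise to 1.047 brings an inner wheel home, back to 0 the cam; each must be within 0.15. Past about 1.22 the wheel is spoiled and needs nearly a whole turn anticlockwise.
- dial_grip (a point): On the dial's axis at mid-height of its pointer grip, 38 mm above the lock's underside. The grip is a black upright bar 12 mm wide, 16 mm high (30 to 46 mm above the underside), its nose 21 mm and its tail 16 mm from the axis, on a round skirt 43 mm across; a white line marks the nose. At dial 0 it lies along the lock's x, nose to -x.
- shackle (a joint): How far the shackle is drawn out of the body along the lock's -x, m: 0 in, 0.018 fully out. Locked it gives at most 2 mm. Freed, it slides against about 2 N and stays where it is left. Beyond 0.013 its free leg is out of the hasp's eye and the lock can be lifted straight up. It cannot come off the body.
- shackle_grip (a point): Moves with the shackle: midway between its two legs, 29 mm ahead of the lock body's front face when in, 13 mm above the lock's underside. The shackle is a squared U of 9 mm round bar lying level, 52 mm over its legs along y; the legs run straight from the body to 6 mm ahead of this point, the crossbar's outer edge is 50 mm ahead of the body.
- marker: a capped cryo marker pen, 131 mm long and 12 mm thick, lying on the left part of the box's lid; origin at the middle of its underside, length along its y. Not to be moved.
- vial_rack: white rack of capped vials, 58 x 150 x 44 mm, on the bench to the right; origin under its centre. Not to be moved.
- tip_box: open pipette tip box, 88 x 62 x 52 mm, on the bench to the right; origin under its centre. Not to be moved.
- note_pad: small spiral note pad, 108 x 70 x 10 mm, lying on the left, in front of a tall white pail on a stand (0.4 m high, leaning over the bench's left back); origin under its centre. Not to be moved.
- bench_timer: white bench timer, 42 x 66 x 50 mm, standing on the left; origin under its centre. Not to be moved.
- media_bottle: amber media bottle, 52 mm across and 104 mm high, on the bench to the right; origin under its centre. Not to be moved.
- oil_vial: small glass vial of oil, 28 mm across and 57 mm high, on the bench to the right; origin under its centre. Not to be moved.
- forceps: curved steel forceps, 131 mm long, lying at the left front; origin under its centre. Not to be moved.
- cryovial: 2 ml cryovial, 14 mm thick and 47 mm long, lying at the left front; origin under its centre. Not to be moved.

How it is judged:
On the way, in this order (a step that is already met when the one before it is completed fails the run):
1. the dial stands at the double mark, two clicks clockwise of zero (value of joint dial between 0.85 and 1.25 rad), for 0.1 s.
2. the dial is back at the zero mark (value of joint dial between -0.2 and 0.2 rad), for 0.1 s.
3. the shackle is drawn right out (value of joint shackle above 0.015 m), for 0.2 s.
At the end, for the whole second after the job is handed in: The shackle is drawn out more than 15 mm; the lock is held still in the fingers (more than 1 N on it, slower than 30 mm/s), its underside more than 75 mm above the lid, its dial up within 0.6 rad, touching the box nowhere (value of joint shackle above 0.015 m and z of lock in the frame of case above 0.15 m and angle between lock's own z axis and vertical below 0.6 rad and contact force between the fingers and lock above 1 N and contact force between lock and case below 0.05 N and linear speed of lock below 0.03 m/s); the arm keeps its last pose, push and grip.
It fails at once if something lying on or round the box was moved more than 30 mm (distance of any of marker, vial_rack, tip_box, note_pad, bench_timer, media_bottle, oil_vial, forceps, cryovial from where it was at the start of the episode above 0.03 m).
It also fails if it takes over 53 s, if anything falls off the work surface, if the arm or the gripper's body presses on something with over 40 N, if the wrist force passes 120 N, or if a joint passes its speed limit or range.

## Working session

There is one attempt and no reset: what is moved stays moved. The work goes in short steps, Python scripts to look and compute and a tool call to move; the robot and the scene stay as the last step left them, time stands still between calls to the robot, and variables do not carry over. Pictures are saved under pics/ and viewed, about 8 in all and at most 12, crops included, and the job is handed in when it is done.

Besides the shell and the picture viewer there is one more tool, called as name(argument=value, ...) on one line, values as JSON. step_arm: Moves the arm, as the interface text tells. Its arguments: {"type":"object","properties":{"targets":{"type":"array","items":{"type":"array","items":{"type":"array","items":{"type":"number"}}}},"claw":{"type":"number"}},"required":["targets"]}

```bash
mkdir -p pics; cat > h.py <<'E'
import numpy as np, cv2
from plant import get_obs, cams, ticket, nets, robot
from scipy.spatial.transform import Rotation as R
def world(cam,u,v,d,o=None):
    i=cams.camera_info(cam);K=np.array(i["camera_matrix"])
    p=np.array([(u-K[0,2])/K[0,0]*d,(v-K[1,2])/K[1,1]*d,d])
    if cam=="wrist":
        T=np.array(i["tool_from_camera"]);p=T[:3,:3]@p+T[:3,3]
        return R.from_quat(o["tcp_rot"]).apply(p)+o["tool_pos"]
    return cv2.Rodrigues(np.array(i["rvec"],float))[0].T@(p-np.array(i["tvec"]).ravel())
def totool(p,o): return R.from_quat(o["tcp_rot"]).inv().apply(np.array(p)-o["tool_pos"])
def save(n,im): cv2.imwrite(f"pics/{n}.png",im[:,:,::-1])
E
python3 - <<'E'
from h import *
o=get_obs();print(o)
print(R.from_quat(o["tcp_rot"]).as_matrix().round(3))
im,d=cams.camera("top");save("top0",im)
for q in ["zero_mark","first_mark","dial_grip","hasp_eye","shackle_grip","lock","case","marker"]:
    print(q,[(np.round(r["xyz"],4),round(r["confidence"],2)) for r in nets.tip_of("top",q)[:2]])
im,d=cams.camera("scene");save("scene0",im)
for q in ["zero_mark","first_mark","dial_grip","lock","case","shackle_grip"]:
    print(q,[(np.round(r["xyz"],4),round(r["confidence"],2)) for r in nets.tip_of("scene",q)[:2]])
print(cams.camera_info("wrist"))
E
```

```text
{'t': 0.0, 'q': array([ 1.30301613e+00,  4.23873989e-01,  1.63067840e+00, -3.39937454e-05,
        1.08860611e+00, -1.90085769e-02]), 'joint_vel': array([ 0.00013686,  0.00108478,  0.00141799,  0.0004264 , -0.00085408,
        0.0007188 ]), 'joint_efforts': array([ 1.86986028e-03, -5.44642389e+01, -2.73660064e+01,  6.43975753e-02,
        2.30304559e-02, -1.34423967e-04]), 'tool_pos': array([0.1537152 , 0.60518511, 0.1958856 ]), 'tcp_rot': array([ 1.24057443e-01,  9.92274729e-01, -7.77037835e-04, -9.69840576e-05]), 'force': array([ 0.2607892 ,  0.32755724, -0.10322157]), 'wrist_torque': array([ 0.02572907, -0.01591023, -0.01102779]), 'width': 0.08766361848731864}
[[-0.969  0.246 -0.   ]
 [ 0.246  0.969 -0.002]
 [-0.    -0.002 -1.   ]]
zero_mark [(array([ 0.5247, -0.1204,  0.1057]), 0.97), (array([4.817e-01, 3.475e-01, 1.000e-04]), 0.19)]
first_mark [(array([ 0.5393, -0.097 ,  0.0996]), 0.91)]
dial_grip [(array([ 0.5523, -0.1134,  0.113 ]), 0.72)]
hasp_eye [(array([ 0.5203, -0.1385,  0.0896]), 0.64)]
shackle_grip [(array([ 0.4909, -0.1233,  0.088 ]), 0.6)]
lock [(array([ 0.5517, -0.11
[... 293 characters left out ...]
ray([ 0.5521, -0.1175,  0.1136]), 0.61)]
lock []
case [(array([ 5.182e-01, -1.199e-01, -4.000e-04]), 0.91)]
shackle_grip [(array([ 0.496 , -0.1171,  0.0865]), 0.51)]
{'camera_matrix': array([[341.48806017,   0.        , 327.10377485],
       [  0.        , 341.48806017, 244.99245374],
       [  0.        ,   0.        ,   1.        ]]), 'tool_from_camera': array([[-8.04815457e-04, -9.58674707e-01, -2.84503355e-01,
         7.83908397e-02],
       [ 9.99999670e-01, -8.03860718e-04, -1.20118979e-04,
        -5.85772301e-04],
       [-1.13546044e-04, -2.84503358e-01,  9.58675037e-01,
        -1.87365129e-01],
       [ 0.00000000e+00,  0.00000000e+00,  0.00000000e+00,
         1.00000000e+00]])}
```

```bash
python3 -c "
import cv2,numpy as np
a=cv2.imread('pics/top0.png');b=cv2.imread('pics/scene0.png')
cv2.imwrite('pics/both.png',cv2.resize(np.vstack([a,b]),(450,600) if 0 else (400,600)))"
```

```text
(no output)
```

View pics/top0.png

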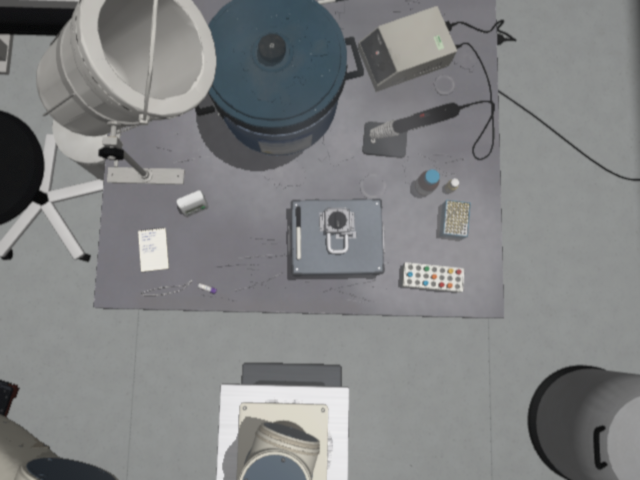

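Top view: the box is at about px (337,238), its lock at (338,225) with the shackle toward the robot, and the marker on the lid's left at (298,232). The nets' readings agree with each other and put the dial axis near (0.551, -0.119). I'm going above it now.

step_arm(targets=[[[-0.04,-0.043,-0.01],[-0.08,-0.086,-0.02],[-0.12,-0.129,-0.03],[-0.16,-0.172,-0.04],[-0.2,-0.215,-0.05]]])

```text
schema error: expected 4 numbers
```

step_arm(targets=[[[-0.04,-0.043,-0.01,0],[-0.08,-0.086,-0.02,0],[-0.12,-0.129,-0.03,0],[-0.16,-0.172,-0.04,0],[-0.2,-0.215,-0.05,0]]])

```text
t: 1.42
tool_pos: [0.2954, 0.3466, 0.2473]
tcp_rot: [0.124, 0.992, 0.0, 0.0]
force: [0.1, 0.0, 0.0]
width: 0.0878
```

step_arm(targets=[[[-0.04,-0.043,0,0],[-0.08,-0.086,0,0],[-0.12,-0.129,0,0],[-0.16,-0.172,0,0],[-0.2,-0.215,0,0]]])

```text
t: 2.05
tool_pos: [0.4373, 0.0872, 0.2476]
tcp_rot: [0.124, 0.992, 0.001, 0.001]
force: [-0.0, 0.6, -0.3]
width: 0.0878
```

step_arm(targets=[[[-0.04,-0.043,0,-0.08],[-0.08,-0.086,0,-0.16],[-0.12,-0.129,0,-0.248],[-0.161,-0.172,0,-0.248],[-0.161,-0.172,0,-0.248]]])

```text
t: 2.68
tool_pos: [0.5526, -0.1224, 0.2475]
tcp_rot: [0.002, 1.0, 0.0, 0.001]
force: [0.5, -0.4, -0.2]
width: 0.0875
```

```bash
python3 - <<'E'
from h import *
o=get_obs();im,d=cams.camera("wrist");save("w1",im);np.save("d1",d)
print(o["tool_pos"],o["q"],R.from_quat(o["tcp_rot"]).as_matrix().round(3))
for q in ["zero_mark","first_mark","dial_grip","hasp_eye","shackle_grip","lock","marker"]:
    print(q,[(np.round(r["xyz"],4),round(r["confidence"],2)) for r in nets.tip_of("wrist",q)[:2]])
E
```

```text
[ 0.55260172 -0.12242742  0.2474978 ] [-2.39540813e-01  2.79203458e-01  1.71662638e+00  9.05771177e-04
  1.14312178e+00 -1.80629367e+00] [[-1.     0.004  0.003]
 [ 0.004  1.     0.   ]
 [-0.003  0.    -1.   ]]
zero_mark [(array([ 0.5276, -0.1202,  0.099 ]), 0.84)]
first_mark [(array([ 0.5366, -0.0999,  0.1001]), 0.77), (array([ 6.658e-01, -4.193e-01,  2.000e-04]), 0.17)]
dial_grip [(array([ 0.5522, -0.1194,  0.1132]), 0.86)]
hasp_eye [(array([ 0.5191, -0.1431,  0.0853]), 0.76)]
shackle_grip [(array([ 0.4938, -0.1211,  0.0913]), 0.71), (array([ 0.516 , -0.1168,  0.0038]), 0.56)]
lock [(array([ 0.5569, -0.1127,  0.0752]), 0.88)]
marker [(array([ 0.521 , -0.0261,  0.0744]), 0.74)]
```

View pics/w1.png

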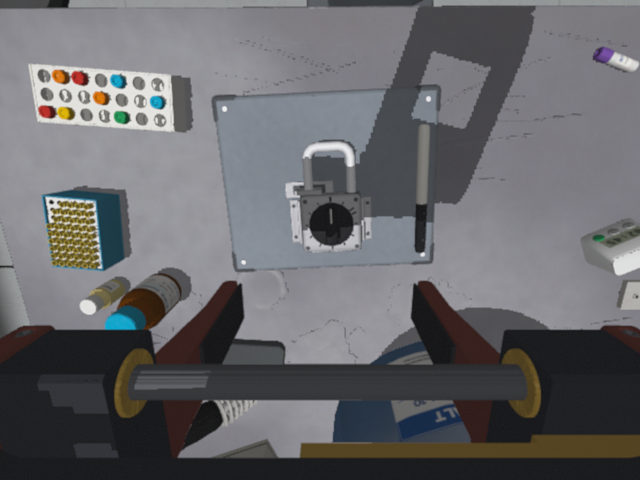

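```bash
python3 - <<'E'
from h import *
im=cv2.imread("pics/w1.png");cv2.imwrite("pics/w1c.png",cv2.resize(im[130:265,270:390],None,fx=4.4,fy=4.4,interpolation=cv2.INTER_CUBIC))
d=np.load("d1.npy");o=get_obs()
def xy(u,v): 
    m=d[v-1:v+2,u-1:u+2];return world("wrist",u,v,np.median(m),o).round(4)
for n,(u,v) in dict(c1=(224,108),c2=(428,99),c3=(242,262),c4=(422,254),dial=(331,223),line_top=(331,210),crossbar=(328,146)).items(): print(n,xy(u,v))
E
```

```text
c1 [ 0.439  -0.2199  0.0746]
c2 [ 0.4308 -0.02    0.0748]
c3 [ 0.5995 -0.2137  0.0746]
c4 [ 0.5902 -0.013   0.0744]
dial [ 0.5441 -0.1149  0.1212]
line_top [ 0.5317 -0.1149  0.1212]
crossbar [ 0.4747 -0.1177  0.0923]
```

View pics/w1c.png

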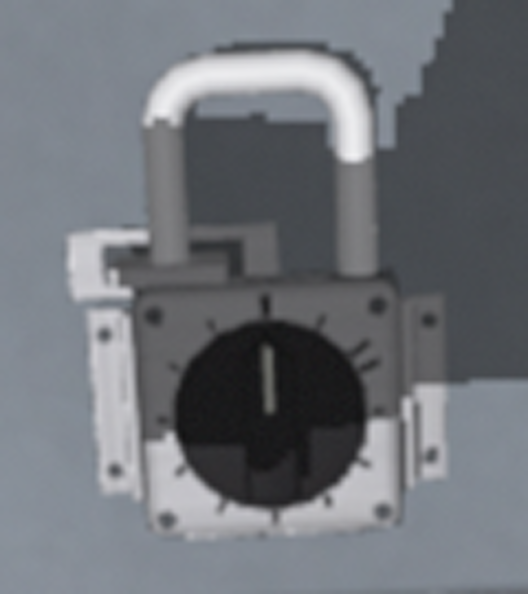

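The crop shows the white nose line pointing up at the zero bar, so the dial is at about 0. The double mark is at upper right (365,355) in the crop. The box is yawed about +0.042 rad. Going lower for one closer look.

step_arm(targets=[[[0.001,0.003,0.04,-0.02],[0.002,0.006,0.08,-0.042],[0.002,0.006,0.083,-0.042],[0.002,0.006,0.083,-0.042]]])

```text
t: 3.58
tool_pos: [0.5496, -0.1119, 0.1659]
tcp_rot: [-0.022, 1.0, 0.0, 0.001]
force: [-1.2, -0.2, 0.6]
width: 0.088
```

```bash
python3 - <<'E'
from h import *
o=get_obs();im,d=cams.camera("wrist");save("w2",im);np.save("d2",d)
print(o["tool_pos"],R.from_quat(o["tcp_rot"]).as_matrix().round(3))
for q in ["zero_mark","first_mark","dial_grip","shackle_grip","lock"]:
    print(q,[(np.round(r["xyz"],4),round(r["confidence"],2)) for r in nets.tip_of("wrist",q)[:2]])
# all points in world
i=cams.camera_info("wrist");K=i["camera_matrix"];T=i["tool_from_camera"]
v,u=np.mgrid[:480,:640];P=np.stack([(u-K[0,2])/K[0,0]*d,(v-K[1,2])/K[1,1]*d,d],-1).reshape(-1,3)[(d>0).ravel()]
W=R.from_quat(o["tcp_rot"]).apply(P@T[:3,:3].T+T[:3,3])+o["tool_pos"]
near=(abs(W[:,0]-.55)<.035)&(abs(W[:,1]+.117)<.035)
def rect(m,n):
    m&=near
    if m.sum()>4: print(n,m.sum(),np.median(W[m,2]).round(4),cv2.minAreaRect((W[m,:2]*1000).astype(np.float32)),W[m,:2].min(0).round(4),W[m,:2].max(0).round(4))
rect((W[:,2]>.116)&(W[:,2]<.13),"bar"); rect((W[:,2]>.1025)&(W[:,2]<.1075),"skirt"); rect((W[:,2]>.098)&(W[:,2]<.1025),"body")
E
python3 -c "
import cv2;im=cv2.imread('pics/w2.png');cv2.imwrite('pics/w2c.png',cv2.resize(im[60:330,200:440],None,fx=2.2,fy=2.2))"
```

```text
[ 0.54964046 -0.11191783  0.16592523] [[-0.999 -0.043  0.003]
 [-0.043  0.999  0.001]
 [-0.003  0.    -1.   ]]
zero_mark [(array([ 0.5303, -0.1193,  0.0998]), 0.75), (array([ 0.6642, -0.3535, -0.0015]), 0.49)]
first_mark [(array([ 0.5397, -0.1019,  0.098 ]), 0.87)]
dial_grip [(array([ 0.5486, -0.1177,  0.1118]), 0.55)]
shackle_grip []
lock [(array([ 0.5538, -0.1142,  0.0747]), 0.59)]
bar 729 0.1199 ((548.9326782226562, -119.10446166992188), (35.28522491455078, 11.679691314697266), 2.373020648956299) [ 0.5313 -0.1253] [ 0.5665 -0.1126]
skirt 1545 0.1041 ((550.312255859375, -118.64877319335938), (41.12713623046875, 43.072933197021484), 3.6134116649627686) [ 0.5298 -0.1402] [ 0.5714 -0.0969]
body 2961 0.1001 ((547.9320068359375, -120.18077087402344), (62.91130828857422, 61.24696731567383), 2.4078352451324463) [ 0.5173 -0.1519] [ 0.5801 -0.0888]
```

View pics/w2c.png

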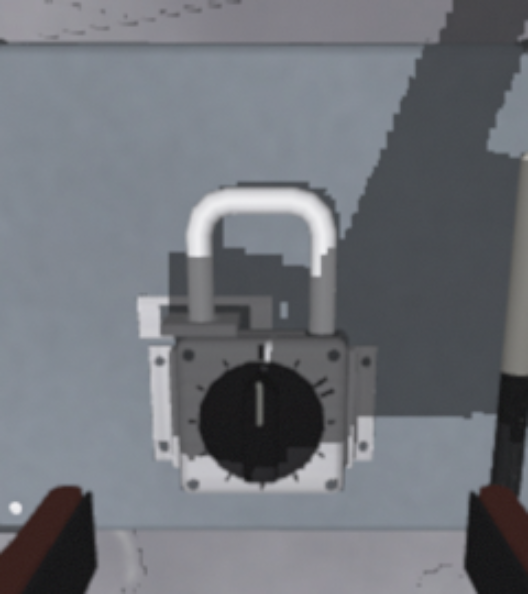

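The close view shows the nose line at the zero bar (about 262,385 in the crop). By depth the bar is centred at y = -0.119, and the axis is at about (0.5505, -0.119). Descending onto the grip.

step_arm(targets=[[[0,-0.005,0.02,0],[0,-0.007,0.038,0],[0,-0.007,0.045,0],[0,-0.007,0.048,0],[0,-0.007,0.048,0]]])

```text
t: 4.5
tool_pos: [0.5502, -0.1192, 0.118]
tcp_rot: [-0.021, 1.0, 0.0, 0.002]
force: [-0.1, 0.0, 0.3]
width: 0.0876
```

step_arm(targets=[[[0,0,0,0],[0,0,0,0],[0,0,0,0],[0,0,0,0],[0,0,0,0]]], claw=255)

```text
t: 5.12
tool_pos: [0.5502, -0.1191, 0.1181]
tcp_rot: [-0.021, 1.0, 0.0, 0.002]
force: [-0.5, 0.0, -1.0]
width: 0.0413
```

step_arm(targets=[[[0,0,0,0],[0,0,0,0],[0,0,0,0],[0,0,0,0],[0,0,0,0]]])

```text
t: 5.75
tool_pos: [0.5502, -0.1192, 0.1181]
tcp_rot: [-0.021, 1.0, 0.0, 0.002]
force: [0.2, 0.4, -0.2]
width: 0.0007
```

```bash
python3 - <<'E'
from h import *
o=get_obs();print(robot.finger_overhang,o)
a,_=cams.camera("wrist");b,_=cams.camera("scene");save("w3",a);save("s3",b)
i=cams.camera_info("scene");p,_=cv2.projectPoints(np.array([[.55,-.119,.115]]),np.array(i["rvec"],float),np.array(i["tvec"],float),np.array(i["camera_matrix"]),None)
u,v=p.ravel().astype(int);print(u,v)
c=cv2.resize(b[max(0,v-70):v+50,max(0,u-80):u+80],(480,360))
save("w3c",np.hstack([a[150:450,200:440].repeat(1,0),cv2.resize(c,(400,300))]))
E
```

```text
0.011 {'t': 5.75, 'q': array([-2.35206697e-01,  4.35880730e-01,  1.82704690e+00,  1.74189178e-03,
        8.74971202e-01, -1.84998399e+00]), 'joint_vel': array([ 7.59831676e-05, -1.23897129e-03, -1.05392879e-03, -3.35918885e-04,
       -1.39887549e-03, -9.71399228e-04]), 'joint_efforts': array([ 2.27028584e-03, -5.03206122e+01, -2.25042075e+01, -2.22409453e-02,
        5.22364676e-02, -9.02058264e-05]), 'tool_pos': array([ 0.55022602, -0.11915904,  0.11808839]), 'tcp_rot': array([-2.14317433e-02,  9.99768384e-01,  1.77681146e-04,  1.95645800e-03]), 'force': array([ 0.16928297,  0.42184927, -0.19454835]), 'wrist_torque': array([0.01272481, 0.02777451, 0.04934519]), 'width': 0.0006810134731496344}
341 239
```

View pics/w3c.png

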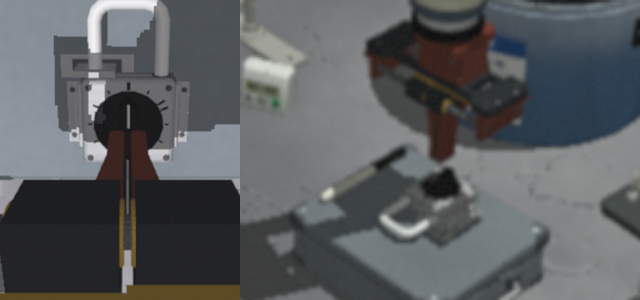

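```bash
python3 - <<'E'
from h import *
o=get_obs();a,d=cams.camera("wrist");b,e=cams.camera("scene")
for v in range(240,330,6): print(v,a[v,327],d[v,327].round(4),world("wrist",327,v,d[v,327],o).round(4), a[v,318],world("wrist",318,v,d[v,318],o).round(4))
print("scene")
for v in range(205,250,4): print(v,[(b[v,u].tolist(),world("scene",u,v,e[v,u]).round(3).tolist()) for u in (337,341)])
E
```

```text
240 [74 74 76] 0.2139 [ 0.5296 -0.1206  0.0995] [107 107 109] [ 0.5295 -0.1262  0.1006]
246 [24 24 27] 0.2091 [ 0.5318 -0.1205  0.1051] [27 28 28] [ 0.5324 -0.1261  0.1041]
252 [22 21 25] 0.1968 [ 0.5316 -0.1205  0.1179] [30 29 31] [ 0.536  -0.1259  0.1049]
258 [97 98 93] 0.1959 [ 0.5346 -0.1204  0.1197] [25 25 28] [ 0.5402 -0.1258  0.1041]
264 [97 99 94] 0.1967 [ 0.5382 -0.1203  0.1199] [26 26 27] [ 0.544  -0.1256  0.1046]
270 [96 97 93] 0.198 [ 0.5419 -0.1201  0.1198] [25 25 25] [ 0.5477 -0.1255  0.1052]
276 [96 97 93] 0.1983 [ 0.5454 -0.12    0.1204] [27 28 28] [ 0.5519 -0.1254  0.1049]
282 [27 27 28] 0.1992 [ 0.5491 -0.1198  0.1206] [61 36 33] [ 0.5383 -0.1248  0.1465]
288 [28 30 30] 0.1676 [ 0.5395 -0.1202  0.1507] [61 36 32] [ 0.5384 -0.1246  0.1536]
294 [27 25 28] 0.1621 [ 0.54   -0.1202  0.1567] [60 35 31] [ 0.5386 -0.1244  0.1599]
300 [27 26 30] 0.1584 [ 0.541  -0.1202  0.1609] [61 36 32] [ 0.5389 -0.1243  0.1655]
306 [28 30 30] 0.1556 [ 0.5424 -0.1201  0.1642] [59 34 31] [ 0.538  -0.1241  0.1732]
312 [89 91 96] 0.1564 [ 0.5454 -0.12    0.1642] [61 36 33] [ 0.5383 -0.124   0
[... 504 characters left out ...]
-0.126, 0.202])]
221 [([60, 41, 36], [0.539, -0.111, 0.18]), ([58, 34, 29], [0.535, -0.13, 0.192])]
225 [([75, 61, 58], [0.538, -0.113, 0.168]), ([60, 36, 34], [0.536, -0.129, 0.178])]
229 [([68, 53, 51], [0.539, -0.112, 0.154]), ([60, 35, 30], [0.538, -0.128, 0.163])]
233 [([104, 110, 112], [0.6, -0.052, 0.075]), ([67, 56, 54], [0.54, -0.127, 0.149])]
237 [([102, 107, 109], [0.566, -0.087, 0.098]), ([80, 83, 82], [0.554, -0.114, 0.121])]
241 [([39, 39, 37], [0.532, -0.121, 0.122]), ([22, 23, 20], [0.544, -0.124, 0.117])]
245 [([19, 19, 18], [0.535, -0.119, 0.105]), ([23, 23, 23], [0.544, -0.125, 0.104])]
249 [([85, 86, 85], [0.526, -0.128, 0.101]), ([134, 137, 136], [0.537, -0.133, 0.098])]
```

```bash
python3 - <<'E'
from h import *
for f,tp in (("1",np.array([.5526,-.1224,.2475])),("2",np.array([.54964,-.11192,.16593]))):
    im=cv2.imread(f"pics/w{f}.png");d=np.load(f"d{f}.npy")
    i=cams.camera_info("wrist");K=i["camera_matrix"];T=i["tool_from_camera"]
    v,u=np.mgrid[:480,:640];P=np.stack([(u-K[0,2])/K[0,0]*d,(v-K[1,2])/K[1,1]*d,d],-1)@T[:3,:3].T+T[:3,3]
    m=(d>0)&(d<.215)&(im[:,:,2]>40)&(im[:,:,2]>1.4*im[:,:,0])&(v>200)
    Q=P[m];print(f,m.sum(),"z pct",np.percentile(Q[:,2],[50,90,97,99,100]).round(4));t=Q[Q[:,2]>np.percentile(Q[:,2],97)]
    print("tips L",t[t[:,1]<0].mean(0).round(4),"R",t[t[:,1]>0].mean(0).round(4))
E
```

```text
1 16586 z pct [-0.1186 -0.0706 -0.0459 -0.0348 -0.0268]
tips L [ 0.0118 -0.0487 -0.0375] R [ 0.0117  0.0476 -0.0374]
2 16625 z pct [-0.1185 -0.0703 -0.0451 -0.034  -0.0248]
tips L [ 0.0119 -0.0487 -0.0373] R [ 0.0117  0.0478 -0.0363]
```

The fingers closed on nothing. Wrist and scene depth both put the real fingertips at z of about 0.145, which is roughly 37 mm short of where the stated TCP overhang places them, and the offset is the same open and shut. So I'll offset heights by 37 mm: open, then go down in small steps watching the force.

step_arm(targets=[[[0,0,0,0],[0,0,0,0],[0,0,0,0],[0,0,0,0],[0,0,0,0]]], claw=120)

```text
t: 6.58
tool_pos: [0.5502, -0.1192, 0.1181]
tcp_rot: [-0.021, 1.0, 0.0, 0.002]
force: [-0.1, -0.4, -0.1]
width: 0.0453
```

step_arm(targets=[[[0,0,0.012,0],[0,0,0.022,0],[0,0,0.03,0],[0,0,0.034,0],[0,0,0.034,0]]])

```text
t: 7.2
tool_pos: [0.5501, -0.1191, 0.0836]
tcp_rot: [-0.021, 1.0, 0.0, 0.002]
force: [0.9, 0.7, -0.1]
width: 0.0467
```

step_arm(targets=[[[0,0,0.002,0],[0,0,0.002,0],[0,0,0.002,0]]])

```text
t: 7.58
tool_pos: [0.5503, -0.1191, 0.0819]
tcp_rot: [-0.021, 1.0, 0.0, 0.002]
force: [-0.4, 0.6, -0.1]
width: 0.0463
```

step_arm(targets=[[[0,0,0,0],[0,0,0,0],[0,0,0,0],[0,0,0,0],[0,0,0,0]]], claw=255)

```text
t: 8.2
tool_pos: [0.5503, -0.1191, 0.0819]
tcp_rot: [-0.021, 1.0, 0.0, 0.002]
force: [0.6, 0.5, 0.3]
width: 0.0119
```

Gripped at 11.9 mm. Turning clockwise by 60°.

step_arm(targets=[[[0,0,0,0.15],[0,0,0,0.3],[0,0,0,0.45],[0,0,0,0.58],[0,0,0,0.7]]])

```text
t: 8.82
tool_pos: [0.5505, -0.1183, 0.0819]
tcp_rot: [0.325, 0.946, 0.001, 0.002]
force: [1.0, 4.3, 1.4]
width: 0.0117
```

```bash
python3 - <<'E'
from h import *
o=get_obs();y=R.from_quat(o["tcp_rot"]).as_matrix()[:,1];print("psi-90",np.degrees(np.arctan2(y[1],y[0]))-90,o["q"],o["wrist_torque"],o["width"],o["t"])
E
```

```text
psi-90 -37.88850950010453 [-0.23429232  0.49067654  1.8443015   0.00335335  0.80322676 -1.14613009] [ 0.83088714 -0.10324699  0.06574021] 0.011707895483929498 8.825
```

step_arm(targets=[[[0,0,0,0.12],[0,0,0,0.23],[0,0,0,0.31],[0,0,0,0.345],[0,0,0,0.345]]])

```text
t: 9.45
tool_pos: [0.5505, -0.1181, 0.082]
tcp_rot: [0.482, 0.876, 0.002, 0.001]
force: [1.2, 2.9, 0.7]
width: 0.0119
```

```bash
python3 - <<'E'
from h import *
o=get_obs();y=R.from_quat(o["tcp_rot"]).as_matrix()[:,1];print("psi-90",np.degrees(np.arctan2(y[1],y[0]))-90,o["force"],o["wrist_torque"],o["width"],o["t"])
a,_=cams.camera("wrist");save("w4",a);save("w4c",cv2.resize(a[130:400,200:440],None,fx=2.2,fy=2.2))
E
```

```text
psi-90 -57.61085539117389 [1.20235412 2.94142971 0.70701036] [ 0.40913769 -0.05817976 -0.03882025] 0.011923569487833898 9.45
```

View pics/w4c.png

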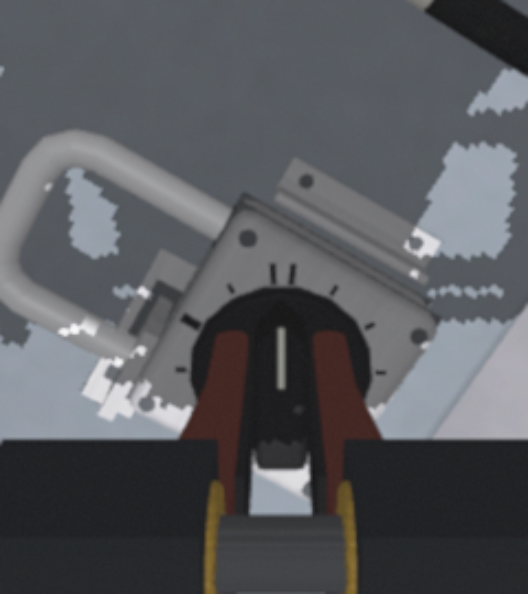

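The white line (281,330) points between the double bars (273 to 292, 272), so the dial is at the double mark. Turning back anticlockwise.

step_arm(targets=[[[0,0,0,-0.15],[0,0,0,-0.3],[0,0,0,-0.45],[0,0,0,-0.58],[0,0,0,-0.7]]])

```text
t: 10.12
tool_pos: [0.5497, -0.1189, 0.0819]
tcp_rot: [0.149, 0.989, 0.001, 0.001]
force: [-1.8, -3.0, 1.5]
width: 0.0115
```

step_arm(targets=[[[0,0,0,-0.12],[0,0,0,-0.23],[0,0,0,-0.31],[0,0,0,-0.345],[0,0,0,-0.345]]])

```text
t: 10.75
tool_pos: [0.5496, -0.1194, 0.0819]
tcp_rot: [-0.022, 1.0, 0.0, 0.001]
force: [-0.3, -1.9, 0.5]
width: 0.012
```

```bash
python3 - <<'E'
from h import *
o=get_obs();y=R.from_quat(o["tcp_rot"]).as_matrix()[:,1];print("psi-90",np.degrees(np.arctan2(y[1],y[0]))-90,o["tool_pos"],o["force"],o["width"],o["t"])
E
```

```text
psi-90 2.5726485034644213 [ 0.54964041 -0.11936066  0.08189453] [-0.34281345 -1.90482182  0.53428835] 0.011978147124353073 10.75
```

Back at zero (yaw 2.57° against the box's 2.4°). Next I release and rise, then put the shut fingers inside the shackle's U to draw it out.

step_arm(targets=[[[0,0,0,0],[0,0,0,0],[0,0,-0.005,0],[0,0,-0.025,0],[0,0,-0.035,0]]], claw=150)

```text
t: 11.38
tool_pos: [0.5501, -0.1194, 0.118]
tcp_rot: [-0.022, 1.0, -0.0, 0.002]
force: [0.4, -0.4, -0.3]
width: 0.0359
```

step_arm(targets=[[[0.025,0,0,0],[0.045,0,0,0],[0.051,0,0,0],[0.051,0,0,0],[0.051,0,0,0]]], claw=255)

```text
t: 12.0
tool_pos: [0.5001, -0.1218, 0.118]
tcp_rot: [-0.022, 1.0, -0.0, 0.002]
force: [0.7, 0.2, 0.1]
width: 0.0003
```

```bash
python3 - <<'E'
from h import *
o=get_obs();y=R.from_quat(o["tcp_rot"]).as_matrix()[:,1];print("psi-90",np.degrees(np.arctan2(y[1],y[0]))-90,o["tool_pos"],o["force"],o["width"],o["t"])
a,d=cams.camera("wrist");save("w5",a);save("w5c",cv2.resize(a[130:400,200:440],None,fx=2.2,fy=2.2))
i=cams.camera_info("wrist");K=i["camera_matrix"];T=i["tool_from_camera"]
v,u=np.mgrid[:480,:640];P=np.stack([(u-K[0,2])/K[0,0]*d,(v-K[1,2])/K[1,1]*d,d],-1).reshape(-1,3)[(d>0).ravel()]
P=P@T[:3,:3].T+T[:3,3];z=R.from_quat(o["tcp_rot"]).apply(P)[:,2]+o["tool_pos"][2]
m=(z>.0855)&(z<.096)&(abs(P[:,1])<.04)&(P[:,0]>-.03)&(P[:,0]<.05);S=P[m]
print(m.sum(),"shackle in tool x",np.percentile(S[:,0],[1,99]))
for x in (0,.01,.018,.025,.03): 
    s=S[abs(S[:,0]-x)<.0015];print(x,np.sort(s[:,1]).round(3)[::max(1,len(s)//14)])
E
```

```text
psi-90 2.5737231119287003 [ 0.50008359 -0.12181023  0.11797678] [0.69921214 0.19866025 0.12964518] 0.0003330040945338194 12.0
2631 shackle in tool x [-0.02195915  0.02878774]
0 [-0.026 -0.025 -0.024 -0.023 -0.022 -0.021 -0.019 -0.019  0.016  0.017
  0.019  0.019  0.021  0.022  0.023  0.024]
0.01 [-0.027 -0.025 -0.024 -0.022 -0.021 -0.02  -0.019  0.016  0.017  0.018
  0.019  0.02   0.022  0.022  0.024]
0.018 [-0.026 -0.025 -0.023 -0.022 -0.021 -0.019 -0.018 -0.016  0.015  0.016
  0.018  0.019  0.02   0.022  0.023]
0.025 [-0.022 -0.019 -0.015 -0.013 -0.01  -0.007 -0.004 -0.001  0.002  0.005
  0.008  0.01   0.014  0.016  0.019]
0.03 [-0.012 -0.01  -0.008 -0.007 -0.006 -0.005 -0.003 -0.003 -0.001  0.
  0.001  0.003  0.004  0.005  0.006  0.007  0.008  0.009  0.011]
```

View pics/w5c.png

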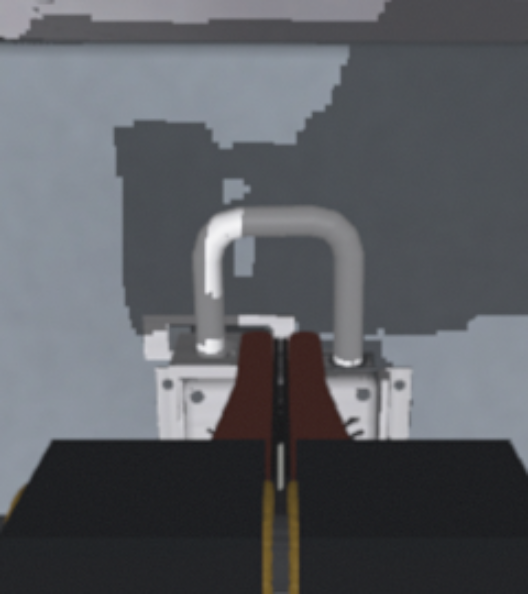

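The shut fingers are over the U: legs at tool y of about -0.018 and +0.016, crossbar inner edge at about x = +0.021, hasp behind. Going down inside it.

step_arm(targets=[[[0.002,-0.001,0.02,0],[0.002,-0.001,0.04,0],[0.002,-0.001,0.055,0],[0.002,-0.001,0.062,0],[0.002,-0.001,0.062,0]]])

```text
t: 12.68
tool_pos: [0.4983, -0.1228, 0.0556]
tcp_rot: [-0.023, 1.0, -0.0, 0.002]
force: [-0.4, -0.0, -0.0]
width: 0.0003
```

step_arm(targets=[[[0.006,0,0,0],[0.011,0,0,0],[0.016,0,0,0],[0.02,0,0,0]]])

```text
t: 13.18
tool_pos: [0.4785, -0.1239, 0.0559]
tcp_rot: [-0.023, 1.0, -0.0, 0.002]
force: [1.9, -0.3, 1.4]
width: 0.0003
```

Force is about 2 N, as the freed shackle should give, so the lock is open. Continuing.

step_arm(targets=[[[0.003,0,0,0],[0.005,0,0,0],[0.005,0,0,0]]])

```text
t: 13.55
tool_pos: [0.4736, -0.1242, 0.056]
tcp_rot: [-0.022, 1.0, -0.0, 0.003]
force: [1.8, -0.4, 1.0]
width: 0.0006
```

step_arm(targets=[[[0.001,0,0,0],[0.002,0,0,0]]])

```text
t: 13.8
tool_pos: [0.4735, -0.1245, 0.0563]
tcp_rot: [-0.022, 1.0, -0.001, 0.004]
force: [9.0, 1.7, -3.3]
width: 0.0
```

The force jumped to 9 N, so it's at its end stop and fully out. Backing off, rising and moving over the lock body with the gripper open.

step_arm(targets=[[[-0.004,0,0,0],[-0.004,0,0,0],[-0.004,0,-0.04,0],[-0.004,0,-0.08,0],[-0.004,0,-0.08,0]]])

```text
t: 14.42
tool_pos: [0.4781, -0.1247, 0.1386]
tcp_rot: [-0.022, 1.0, -0.001, 0.006]
force: [-0.1, -0.6, 0.1]
width: 0.0005
```

step_arm(targets=[[[-0.04,0.002,0,0],[-0.07,0.002,0,0],[-0.07,0.002,0,0],[-0.07,0.002,0,0],[-0.07,0.002,0,0]]], claw=0)

```text
t: 15.05
tool_pos: [0.5463, -0.1194, 0.1388]
tcp_rot: [-0.022, 1.0, -0.001, 0.005]
force: [-0.5, -0.6, -0.2]
width: 0.0471
```

```bash
python3 - <<'E'
from h import *
o=get_obs();y=R.from_quat(o["tcp_rot"]).as_matrix()[:,1];print("psi-90",np.degrees(np.arctan2(y[1],y[0]))-90,o["tool_pos"],o["force"],o["width"],o["t"])
a,d=cams.camera("wrist");save("w6",a);save("w6c",cv2.resize(a[60:350,180:460],None,fx=2,fy=2))
i=cams.camera_info("wrist");K=i["camera_matrix"];T=i["tool_from_camera"]
v,u=np.mgrid[:480,:640];P=np.stack([(u-K[0,2])/K[0,0]*d,(v-K[1,2])/K[1,1]*d,d],-1).reshape(-1,3)[(d>0).ravel()]
P=P@T[:3,:3].T+T[:3,3];z=R.from_quat(o["tcp_rot"]).apply(P)[:,2]+o["tool_pos"][2]
for lo,hi,n in ((.0985,.1025,"body"),(.1025,.107,"skirt"),(.0855,.096,"shackle")):
    m=(z>lo)&(z<hi)&(abs(P[:,1])<.045)&(abs(P[:,0])<(.11 if n=="shackle" else .045));print(n,m.sum(),np.percentile(P[m,:2],[.5,99.5],axis=0).round(4).tolist())
E
```

```text
psi-90 2.5419478181807733 [ 0.54629217 -0.11944377  0.1388397 ] [-0.49659332 -0.56375415 -0.17900744] 0.04714116024960298 15.05
body 3364 [[-0.0307, -0.0322], [0.0298, 0.0285]]
skirt 1887 [[-0.0221, -0.0208], [0.0184, 0.0202]]
shackle 3265 [[0.0134, -0.0308], [0.0939, 0.0293]]
```

View pics/w6c.png

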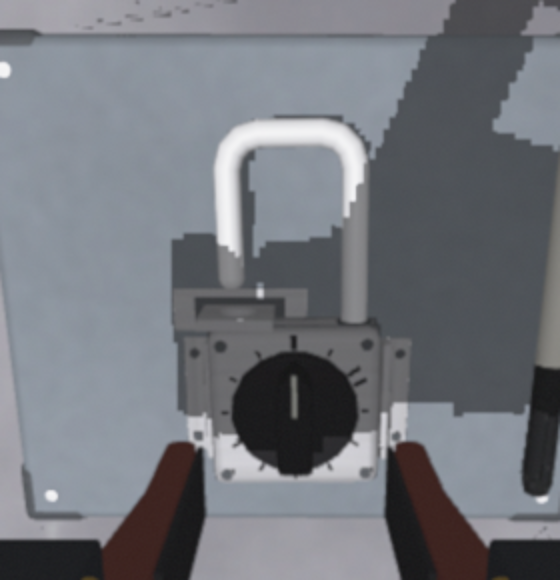

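The shackle is clearly out and its free leg ends short of the hasp (232,280). The dial is at zero and the body is centred between the jaws. Descending to grip the body above the ribs once the jaws are open.

step_arm(targets=[[[0,-0.001,0,0],[0,-0.001,0,0],[0,-0.001,0,0],[0,-0.001,0,0],[0,-0.001,0,0]]])

```text
t: 15.72
tool_pos: [0.5467, -0.1205, 0.1391]
tcp_rot: [-0.022, 1.0, -0.001, 0.006]
force: [0.9, -0.1, -0.1]
width: 0.088
```

step_arm(targets=[[[0,0,0.03,0],[0,0,0.055,0],[0,0,0.07,0],[0,0,0.077,0],[0,0,0.077,0]]])

```text
t: 16.35
tool_pos: [0.5477, -0.1207, 0.0621]
tcp_rot: [-0.022, 1.0, -0.001, 0.006]
force: [0.6, -0.6, 0.3]
width: 0.0878
```

step_arm(targets=[[[0,0,0,0],[0,0,0,0],[0,0,0,0],[0,0,0,0],[0,0,0,0]]], claw=255)

```text
t: 16.98
tool_pos: [0.5481, -0.1202, 0.0626]
tcp_rot: [-0.022, 1.0, -0.001, 0.006]
force: [1.4, 6.4, 3.8]
width: 0.0598
```

step_arm(targets=[[[0,0,-0.008,0],[0,0,-0.018,0],[0,0,-0.03,0],[0,0,-0.045,0],[0,0,-0.06,0]]])

```text
t: 17.6
tool_pos: [0.5469, -0.1201, 0.1236]
tcp_rot: [-0.022, 1.0, -0.001, 0.006]
force: [-0.8, -0.0, -4.2]
width: 0.0597
```

step_arm(targets=[[[0,0,-0.015,0],[0,0,-0.03,0],[0,0,-0.042,0],[0,0,-0.05,0],[0,0,-0.05,0]]])

```text
t: 18.23
tool_pos: [0.5466, -0.1201, 0.1742]
tcp_rot: [-0.022, 1.0, -0.001, 0.006]
force: [-0.6, 0.2, -5.2]
width: 0.0597
```

```bash
python3 - <<'E'
from h import *
o=get_obs();print(o["tool_pos"],o["force"],o["wrist_torque"],o["width"],o["t"])
a,d=cams.camera("wrist");b,_=cams.camera("scene");
for c in("scene",): print(nets.tip_of(c,"lock")[:1],nets.tip_of(c,"shackle_grip")[:1])
c=cv2.resize(b[130:330,230:450],(440,400));save("w7c",np.hstack([cv2.resize(a[100:400,170:470],(360,400)),c]))
i=cams.camera_info("wrist");K=i["camera_matrix"];T=i["tool_from_camera"]
v,u=np.mgrid[:480,:640];P=np.stack([(u-K[0,2])/K[0,0]*d,(v-K[1,2])/K[1,1]*d,d],-1).reshape(-1,3)[(d>0).ravel()]
P=P@T[:3,:3].T+T[:3,3]
W=R.from_quat(o["tcp_rot"]).apply(P)+o["tool_pos"]
m=(abs(P[:,1])<.03)&(P[:,0]>.0)&(P[:,0]<.1)&(W[:,2]>.15)&(P[:,2]>-.06);q=W[m]
print("shackle front x",np.percentile(q[:,0],1),"z by x",[(x,np.median(q[abs(q[:,0]-x)<.003,2]).round(4)) for x in (.46,.48,.50,.525,.54) if (abs(q[:,0]-x)<.003).any()])
E
```

```text
[ 0.54663173 -0.12011908  0.174196  ] [-0.5753822   0.23819569 -5.19840118] [ 0.01975219 -0.02477822  0.02398997] 0.05968343618517455 18.225
[{'xyz': [0.5445, -0.1204, 0.1842], 'confidence': 0.78}] [{'xyz': [0.598, 0.2492, -0.0038], 'confidence': 0.47}]
shackle front x 0.4524815457194932 z by x [(0.46, np.float64(0.2024)), (0.48, np.float64(0.2024)), (0.5, np.float64(0.2025)), (0.525, np.float64(0.2118)), (0.54, np.float64(0.2157))]
```

View pics/w7c.png

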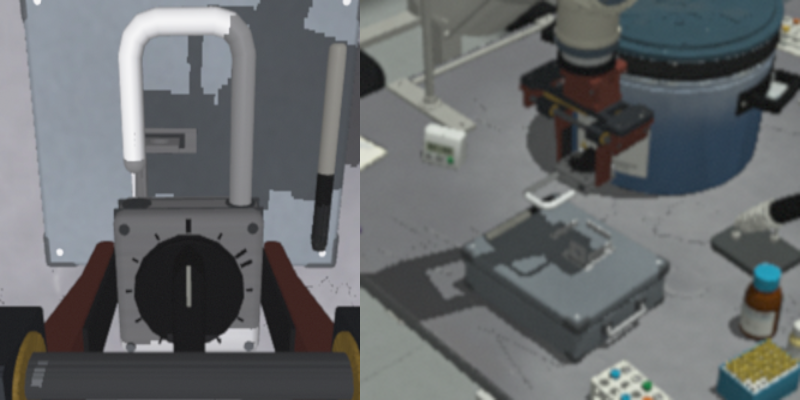

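The lock is held level, with its underside at about 0.186 m (0.11 m above the lid), the dial up and the shackle about 17.5 mm out. Letting it settle, then handing in.

step_arm(targets=[[[0,0,0,0],[0,0,0,0],[0,0,0,0]]])

```text
t: 18.8
tool_pos: [0.5459, -0.12, 0.1729]
tcp_rot: [-0.022, 1.0, -0.001, 0.005]
force: [-0.8, -0.0, -4.0]
width: 0.0596
```

```bash
python3 -c "
from h import *
o=get_obs();print(o['tool_pos'],o['force'],o['width'],abs(o['joint_vel']).max());print(ticket.hand_in())"
```

```text
[ 0.5458682  -0.11995195  0.17287895] [-0.81540012 -0.01163994 -3.98473654] 0.05957857694788315 0.002374128802404242
the job is handed in; nothing more can be done
None
```

The lock is off the box and held up in the gripper, handed in at about 19 s of the 53 s allowed; hand-in gives no verdict. I turned the dial clockwise to the double mark (confirmed in a picture), then back to zero. I drew the shackle out to its end stop with the shut fingers inside its U, then gripped the body and lifted it straight up.

**Last checks:**
- **Height and attitude:** the underside is about 11 cm above the lid and the lock is level, dial up.
- **Shackle:** about 17.5 mm out by depth, with the free leg clear of the hasp.
- **Grip:** the jaws stand at 59.6 mm on the 60 mm body, the wrist carries about 4 N, and the arm is still.
- **Surroundings:** the marker and the other things in view looked undisturbed, but I did not measure their positions again.

**What disagreed:**
- **Fingertips:** they sat about 37 mm behind where the stated 11 mm overhang puts them. My first close on the dial grip therefore shut on nothing, above the bar. I measured the offset by depth from two cameras and used it for every later height.
- **Shackle reading:** on the last scene picture the network placed the shackle well away from the lock, with low confidence. I set that aside in favour of the depth measurement and the picture.

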